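# Sweep the offcuts off the fixture plate

### The arm

A 6-joint arm with a two-finger parallel gripper is mounted at the origin on the work surface. World frame = base frame: x ahead of the robot, y to its left, z up, the work surface at z = 0. Lengths are in mm, angles in rad, forces in N, time in s.
With the tool pointing down it reaches from about 275 to 850 mm from the base axis. Payload 19 kg.
Tool frame: the origin (TCP) lies midway between the tips of the shut fingers; the grasp point (between the pads) lies 19 mm behind it; z points along the fingers, y is the line along which they close (so a half turn about z gives the same grasp; the last joint's range is limited). The gripper opens to 85 mm and grips with 20 to 120 N. Pads are 22 mm wide; open, the fingers measure 114 mm over their backs; the gripper's body (76 mm by 85 mm) begins 54 mm behind the grasp point. The pads swing forward as they close: fully open they stand 13 mm farther back than shut.
Start: joints at [-1.332, 0.15, 1.437, -0, 1.554, -0.134], TCP at [209.401, -535.482, 231.267] pointing down, gripper open.
Joint ranges: [-2.8, 2.8], [-0.68, 2.1], [0.12, 2.68], [-1.39, 4.53], [0.16, 2.79], [-2.81, 2.81]. Speed limits (rad/s): [1.89, 1.89, 2.22, 3.01, 3.01, 3.01].

### API

Orientations are given as a 3x3 rotation matrix whose columns are the frame's x, y, z axes.
In Python, from station import manip gives the robot as it stands.
- The arm moves only by the tool apply_moves, never from a script. Its argument "moves" is a list of rows, each a list of 7 numbers: the shift along the tool's x, y, z scaled (see below), then the turn, a rotation vector about the tool's x, y, z scaled (see below), then the opening, from 0 (shut) to 1 (fully open). A call has 1 to 8 rows; each row is the pose to reach, as a shift and turn from the pose commanded when the call began, along the tool's axes at that moment; what a row does not reach only later rows make up. The controller multiplies each number of a shift by 400 mm and each number of a turn by 45 degrees. A row lasts 1/12 s, in which the tool goes at most 41.7 mm and 7.16 degrees, less where a joint would pass 70% of its speed; a pose out of reach is approached as far as the arm can. A call with a number of a shift or a turn outside -1 to 1 is refused whole. A call with a gripper value outside its range is refused whole. The fingers move at their own pace and stop on an object; "newtons" is the grip in N (left out, the last holds). Time passes only in rows, so rows that repeat a pose let the fingers close. It gives the time, the measured TCP pose, the force, the opening and the grip force at its end, in the units of the state.
- manip.get_obs(): the state, without advancing time (a new reading comes with each control period).
- manip.camera(name): name is "scene" or "top" or "wrist"; returns a dict with "color" (400x640x3 uint8, blue, green, red), "fx", "fy", "cx", "cy" (pixels), "xyz" and "orientation" of the camera in the world. Camera axes: x right, y down, z forward; pixel columns grow to the right and rows downward; lengths in mm; the calibration is good to about 2 mm. A picture is of the moment at which its call begins. There is no depth.
- manip.close_job(): hands the job in; it is judged then, once.
Trained networks look in the newest picture that a camera, given by its name, has taken for a name from the list of things; names that differ only in an ending like _2 or _b are one class to them, and where a whole thing is asked for, a point or a joint stands for the part that bears it (a point fixed in the world has none). Each returns a list of dicts, best first, with "confidence" (0 to 1); they miss things now and then, are a little off and sometimes report something else, mostly with a low value. They report only what shows in the picture. A call takes as long as a camera call.
- manip.regions_of(camera, target): "pixels" (400x640 bool, what is visible of it).
- manip.place_of(camera, target): "centre" ([x, y, z] in mm, in world coordinates, good to about 4 mm: a listed point, or the origin of a listed thing).
The state is a dict: "time_s": time; "joint_positions": joint angles; "qvel": joint speeds; "joint_efforts": joint torques, N m; "position": TCP position; "tool_rot": TCP orientation; "wrist_force": force on the tool from outside, world axes, zero at the start; "wrist_torque": the same for the moment, N m; "grip_width": opening from 0.0 (shut) to 1.0 (fully open); "finger_force": force on a finger pad.
Only numpy, scipy, OpenCV 4.12 (cv2) and the standard library are available. Lean on these libraries where they do the work, as an engineer would, in place of code of your own. Each camera call takes 0.05 s, during which the arm holds its last target. There are 200 camera calls.

### The job

Clear the raised fixture plate: with closed fingers, sweep the three loose steel offcuts (a flat-bar end, a square-tube end and an angle-iron end) over the plate's edge into the open scrap tray that stands against one side of it. Push them only, never lift or carry one, and leave the finished flanged bush standing where it is on the plate and the other things lying around undisturbed.

Things in the scene. Friction and masses are not known exactly. Their poses are not given: they have to be found in the camera images.
- plate: The fixture plate, fixed: a bright metal slab raised on a blue foot, 260 (its x) x 300 (its y) mm, flat top 80 mm above the table, no rim. Origin: centre of the underside, at table height; z up. Turned up to 0.15 rad.
- tray: Open sheet-steel scrap tray, fixed, 260 (x) x 110 (y) x 75 mm high, walls and floor 4 to 5 mm thick; its rim is 5 mm below the plate's top and its long side runs along the plate's +y or -y edge with a 3 mm gap, axes parallel to the plate's. Origin: centre of the underside, at table height.
- case: Closed black case, fixed, 260 x 110 mm, 74 mm high, standing against the other y edge of the plate with a 3 mm gap. Origin: centre of the underside. It only stands there.
- bar_end_mid (a point): Middle of the flat-bar offcut, a dark steel block 40 x 30 mm and 14 mm high, about 130 g, loose on the plate (at the start 7 mm above its top). The point's axes are the block's: x along 40, y along 30.
- tube_end_mid (a point): Middle of the square-tube offcut, dark steel, 30 x 30 mm section (4 mm wall), 36 mm long, lying with its bore (x) level, about 110 g, loose on the plate (at the start 15 mm above its top). x along the bore.
- angle_end_mid (a point): Middle of the angle-iron offcut, dark steel L section 34 x 34 mm, 6 mm thick, 40 mm long (x), about 115 g, lying on one leg with the other leg upright along its own +y side; loose on the plate. The point is the centre of the L's outer box, at the start 17 mm above the plate's top.
- bush: The finished part: brass bush standing on its flange on the plate near its middle line (within 5 mm of plate x = 0), with offcuts on both sides of that line, their middles 65 to 85 mm from it: flange diameter 34 mm, 12 mm high, shank diameter 24 mm, 45 mm high in all, 200 g, loose. Origin: centre of the underside. To be left alone.
- spray_can: Grey spray can standing on the table, diameter 66 mm, 180 mm high, loose. Origin: centre of the underside. To be left alone.
- tape_roll: Roll of paper tape lying flat on the table, diameter 100 mm, 45 mm high, loose. Origin: centre of the underside. To be left alone.
- hammer: Hammer lying on the table beyond the plate, along y with its head to +y, loose, about 260 mm long, 26 mm high. Origin: near its middle on the underside; x towards the head. To be left alone.

How it is judged (in metres and radians):
At the end, for the whole second after the job is handed in: All three offcuts lie at rest in the scrap tray: their middles inside its walls and below 70 mm above the table (the rim is at 75 mm). The bush stands upright within 12 mm of where it was (x of bar_end_mid in the frame of tray between -0.127 and 0.127 m and y of bar_end_mid in the frame of tray between -0.052 and 0.052 m and z of bar_end_mid in the frame of tray between 0 and 0.07 m and linear speed of each of bar_end, tube_end, angle_end below 0.02 m/s and x of tube_end_mid in the frame of tray between -0.127 and 0.127 m and y of tube_end_mid in the frame of tray between -0.052 and 0.052 m and z of tube_end_mid in the frame of tray between 0 and 0.07 m and x of angle_end_mid in the frame of tray between -0.127 and 0.127 m and y of angle_end_mid in the frame of tray between -0.052 and 0.052 m and z of angle_end_mid in the frame of tray between 0 and 0.07 m and distance of bush from where it was at the start of the episode below 0.012 m and angle between bush's own z axis and vertical below 0.1 rad); the robot touches nothing.
It fails at once if an offcut is lifted (its middle over 35 mm above the plate's top) (height (world z) of any of bar_end_mid, tube_end_mid, angle_end_mid above 0.115 m).
It fails at once if the bush is moved more than 12 mm or tipped (distance of bush from where it was at the start of the episode above 0.012 m or angle between bush's own z axis and vertical above 0.3 rad).
It fails at once if the spray can, tape roll or hammer is moved more than 20 mm (distance of any of spray_can, tape_roll, hammer from where it was at the start of the episode above 0.02 m).
It also fails if it takes over 64 s, if anything falls off the work surface, if the arm or the gripper's body presses on something with over 40 N, if the wrist force passes 120 N, or if a joint passes its speed limit or range.

## Working session

There is one attempt and no reset: what is moved stays moved. The work goes in short steps, Python scripts to look and compute and a tool call to move; the robot and the scene stay as the last step left them, time stands still between calls to the robot, and variables do not carry over. Pictures are saved under pics/ and viewed, at most 10 in all, crops included, and the job is handed in when it is done.

Besides the shell and the picture viewer there is one more tool, called after "Call:" as name(argument=value, ...) on one line, values as JSON. apply_moves: Moves the arm, as the interface text tells. Shifts and turns lie within -1 to 1; 1 stands for 400 mm of shift or 45 degrees of turn. Its arguments: {"type":"object","properties":{"moves":{"type":"array"},"newtons":{"type":"number"}},"required":["moves"]}

```bash
mkdir -p pics; cat > h.py <<'E'
from station import manip
import numpy as np, cv2
def snap(n,f):
    c=manip.camera(n); cv2.imwrite('pics/'+f,c['color']); return c
def ray(c,u,v,z):
    d=np.array(c['orientation'])@np.array([(u-c['cx'])/c['fx'],(v-c['cy'])/c['fy'],1]); p=np.array(c['xyz']); return p+d*(z-p[2])/d[2]
E
python3 - <<'E'
from h import *
np.set_printoptions(precision=3,suppress=True)
for n in('top','scene'):
    c=snap(n,n+'0.png'); print(n,c['xyz'])
    for t in 'plate tray case bar_end_mid tube_end_mid angle_end_mid bush spray_can tape_roll hammer'.split():
        r=manip.place_of(n,t); print(t,[(np.round(q['centre']),round(q['confidence'],2)) for q in r[:2]])
    for t in ['plate','tray']:
        r=manip.regions_of(n,t)
        if r and n=='top':
            p=np.argwhere(r[0]['pixels'])[:,::-1].astype(np.float32); b=cv2.boxPoints(cv2.minAreaRect(p)); print(t,b.round(),[ray(c,*q,80 if t=='plate' else 75).round() for q in b])
o=manip.get_obs();print(o['position'],o['tool_rot'],o['time_s'])
E
```

```text
top [ 209.679  -24.116 2006.764]
plate [(array([538.,  -8.,  -0.]), 0.98)]
tray [(array([568., 545.,   0.]), 0.66), (array([557., 196.,  -4.]), 0.56)]
case [(array([ 517., -217.,    4.]), 0.88)]
bar_end_mid [(array([620.,  14.,  88.]), 0.41)]
tube_end_mid [(array([558., 196.,  -4.]), 0.51), (array([468., -73.,  96.]), 0.49)]
angle_end_mid [(array([460.,  60.,  95.]), 0.56)]
bush [(array([540.,  13.,  77.]), 0.64)]
spray_can [(array([565., 547.,  -1.]), 0.7)]
tape_roll [(array([ 558., -535.,   -1.]), 0.86)]
hammer [(array([792., -42.,   0.]), 0.83)]
plate [[277. 251.]
 [284. 185.]
 [362. 193.]
 [355. 260.]] [array([418., 152.,  80.]), array([681., 133.,  80.]), array([ 652., -174.,   80.]), array([ 391., -146.,   80.])]
tray [[248. 248.]
 [257. 182.]
 [286. 185.]
 [277. 252.]] [array([428., 263.,  75.]), array([692., 242.,  75.]), array([679., 128.,  75.]), array([416., 153.,  75.])]
scene [1198.133  791.119  972.636]
plate [(array([540., -12.,   1.]), 0.63)]
tray [(array([556., 204.,   2.]), 0.85)]
case [(array([ 521., -222.,    2.]), 0.65)]
bar_end_mid [(array([622.,  15.,  82.]), 0.47)]
tube_end_mid [(array([464., -72.,  97.]), 0.48)]
angle_end_mid [(array([462.,  61.,  96.]), 0.69)]
bush [(array([543.,  12.,  81.]), 0.68), (array([ 519., -219.,   -1.]), 0.4)]
spray_can [(array([570., 548.,  -0.]), 0.59)]
tape_roll [(array([ 559., -537.,   -2.]), 0.92)]
hammer [(array([793., -38.,   1.]), 0.72)]
[ 209.396 -535.471  231.234] [[ 0.931  0.364 -0.   ]
 [ 0.364 -0.931  0.   ]
 [ 0.    -0.    -1.   ]] 1.3
```

View pics/top0.png

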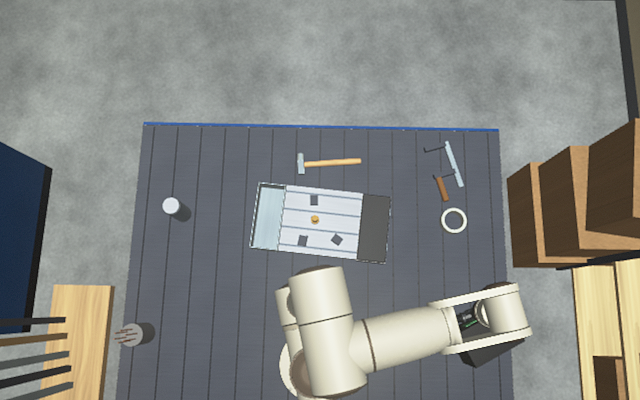

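View pics/scene0.png

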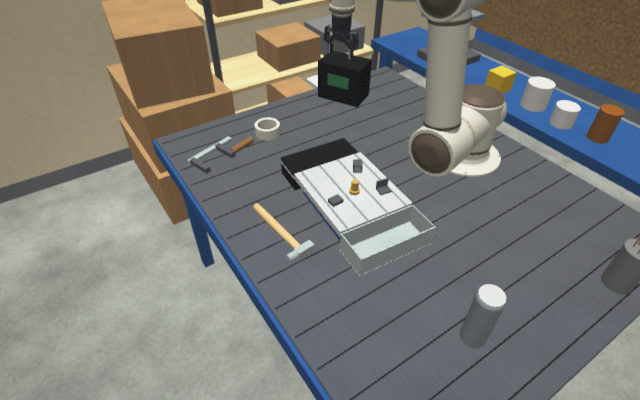

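The pictures agree with the networks. In the top view, the tray is at about (266,217), left of the plate, so on its +y side. The bush is at (315,219), the bar at (314,199), the angle at (303,240) and the tube at (336,240). The plate yaw is about -0.09. I'll bring the closed tool in behind the angle first.

Call:
apply_moves(moves=[[0.54, -0.53, 0, 0, 0, -0.9, 0], [0.54, -0.53, 0, 0, 0, -0.9, 0], [0.54, -0.53, 0, 0, 0, -0.9, 0], [0.54, -0.53, 0, 0, 0, -0.9, 0], [0.54, -0.53, 0, 0, 0, -0.9, 0], [0.54, -0.53, 0, 0, 0, -0.9, 0], [0.54, -0.53, 0, 0, 0, -0.9, 0], [0.54, -0.53, 0, 0, 0, -0.9, 0]])

```text
time_s: 1.97
position: [334.6, -255.2, 231.8]
tool_rot: [[0.469, 0.883, 0.001], [0.883, -0.469, 0.0], [0.001, 0.001, -1.0]]
wrist_force: [-0.7, -1.2, 0.3]
grip_width: -0.001
finger_force: 0.0
```

```bash
cat >> h.py <<'E'
from scipy.spatial.transform import Rotation as R
C=np.array([539,-9.]);PX=np.array([.996,-.09]);PY=np.array([.09,.996])
def go(X,Y,z):
    o=manip.get_obs();T=np.array(o['tool_rot']);p=np.array(o['position'])
    g=np.r_[C+X*PX+Y*PY,z];G=np.c_[np.r_[PY,0],np.r_[PX,0],[0,0,-1]]
    print('t',o['time_s'],'p',p.round(),'plate',(p[:2]-C)@PX.round(3),(p[:2]-C)@PY,'F',np.round(o['wrist_force'],1),'w',o['grip_width'])
    print('goal',g.round(),'shift',(T.T@(g-p)/400).round(3),'turn',(R.from_matrix(T.T@G).as_rotvec(True)/45).round(3))
def see(cams=('top','scene'),names=('bar_end_mid','tube_end_mid','angle_end_mid','bush')):
    for n in cams:
        manip.camera(n)
        for t in names:
            print(n,t,[(np.r_[(np.array(q['centre'][:2])-C)@PX,(np.array(q['centre'][:2])-C)@PY,q['centre'][2]].round(),round(q['confidence'],2)) for q in manip.place_of(n,t)[:2]])
E
python3 -c "
from h import *
go(-84,17,200)"
```

```text
t 1.9667 p [ 335. -255.  232.] plate -181.3994911190839 -263.63840485250097 F [-0.7 -1.2  0.3] w -0.0007235967628956971
goal [457.  15. 200.] shift [ 0.741 -0.048  0.08 ] turn [ 0.002 -0.001 -0.507]
```

Call:
apply_moves(moves=[[0.741, -0.048, 0.08, 0, 0, -0.507, 0], [0.741, -0.048, 0.08, 0, 0, -0.507, 0], [0.741, -0.048, 0.08, 0, 0, -0.507, 0], [0.741, -0.048, 0.08, 0, 0, -0.507, 0], [0.741, -0.048, 0.08, 0, 0, -0.507, 0], [0.741, -0.048, 0.08, 0, 0, -0.507, 0], [0.741, -0.048, 0.08, 0, 0, -0.507, 0], [0.741, -0.048, 0.08, 0, 0, -0.507, 0]])

```text
time_s: 2.63
position: [457.3, 15.8, 198.6]
tool_rot: [[0.089, 0.996, -0.0], [0.996, -0.089, 0.002], [0.002, -0.0, -1.0]]
wrist_force: [0.4, -0.4, 0.9]
grip_width: 0.002
finger_force: 0.0
```

```bash
python3 -c "
from h import *
go(-84,17,86)
snap('wrist','w0.png')
see(('wrist','scene'))"
```

```text
t 2.6333 p [457.  16. 199.] plate -83.56260390008089 17.390501141749315 F [ 0.4 -0.4  0.9] w 0.0017239382059960613
goal [457.  15.  86.] shift [-0.001 -0.001  0.282] turn [-0.001 -0.002  0.001]
wrist bar_end_mid [(array([77., 33., 91.]), 0.62)]
wrist tube_end_mid []
wrist angle_end_mid [(array([-80.,  58.,  99.]), 0.92)]
wrist bush [(array([ 2., 24., 80.]), 0.62)]
scene bar_end_mid [(array([254.,  -8.,   1.]), 0.71)]
scene tube_end_mid [(array([-70., -71.,  96.]), 0.67)]
scene angle_end_mid [(array([-83.,  63.,  96.]), 0.66)]
scene bush [(array([ 3., 17., 82.]), 0.43)]
```

View pics/w0.png

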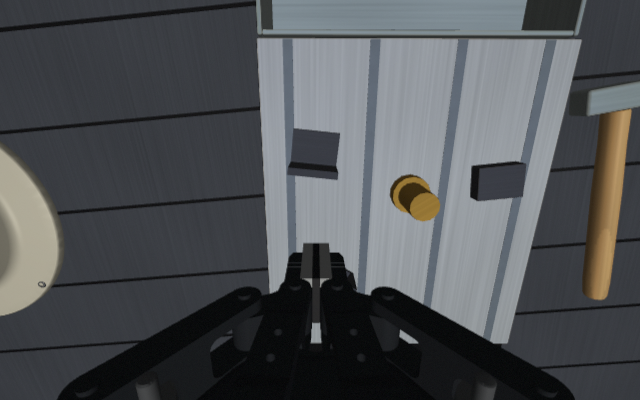

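The wrist view shows the angle at about (314,155), upright leg towards the tool and in line with the fingers at column 316. The bush is at (412,195) and the bar at (498,181). Next I go down and push the angle.

Call:
apply_moves(moves=[[0, 0, 0.09, 0, 0, 0, 0], [0, 0, 0.18, 0, 0, 0, 0], [0, 0, 0.24, 0, 0, 0, 0], [0, 0, 0.27, 0, 0, 0, 0], [0, 0, 0.282, 0, 0, 0, 0], [0, 0, 0.282, 0, 0, 0, 0]])

```text
time_s: 3.68
position: [455.8, 10.9, 85.9]
tool_rot: [[0.093, 0.996, -0.001], [0.996, -0.093, 0.0], [0.0, -0.001, -1.0]]
wrist_force: [0.3, 0.4, -0.0]
grip_width: -0.001
finger_force: 0.0
```

Call:
apply_moves(moves=[[0.03, 0, 0, 0, 0, 0, 0], [0.06, 0, 0, 0, 0, 0, 0], [0.09, 0, 0, 0, 0, 0, 0], [0.12, 0, 0, 0, 0, 0, 0], [0.14, 0, 0, 0, 0, 0, 0], [0.15, 0, 0, 0, 0, 0, 0]])

```text
time_s: 4.18
position: [462.4, 71.5, 87.6]
tool_rot: [[0.092, 0.996, 0.002], [0.996, -0.092, 0.0], [0.0, 0.002, -1.0]]
wrist_force: [0.4, -1.7, 0.9]
grip_width: 0.002
finger_force: 0.7
```

```bash
python3 -c "
from h import *
go(-84,170,86)
snap('wrist','w1.png')
see(('wrist','scene'),('angle_end_mid','bush'))"
```

```text
t 4.1833 p [462.  71.  88.] plate -83.54595281807246 73.24584615817093 F [ 0.4 -1.7  0.9] w 0.0024691105826218315
goal [471. 168.  86.] shift [ 0.242 -0.002  0.004] turn [ 0.002 -0.    -0.003]
wrist angle_end_mid [(array([-85.,  99.,  95.]), 0.59)]
wrist bush [(array([ 4., 25., 78.]), 0.77)]
scene angle_end_mid [(array([-85., 103.,  94.]), 0.78)]
scene bush [(array([ 4., 21., 81.]), 0.59), (array([1., 0., 1.]), 0.56)]
```

View pics/w1.png

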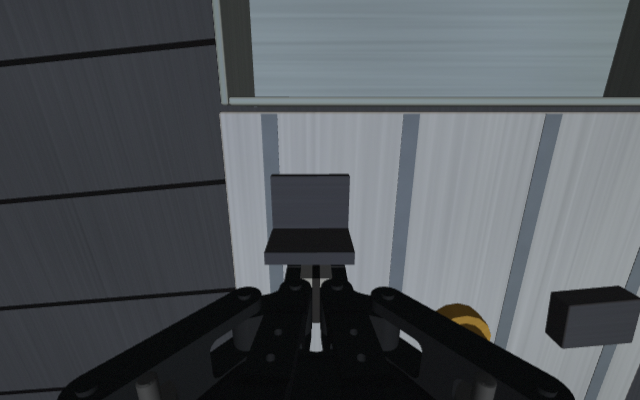

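The angle sits square and centred on the fingers, at about (310,220), and the plate edge is at row 110. I'll keep pushing it over the edge.

Call:
apply_moves(moves=[[0.03, 0, 0, 0, 0, 0, 0], [0.06, 0, 0, 0, 0, 0, 0], [0.09, 0, 0, 0, 0, 0, 0], [0.12, 0, 0, 0, 0, 0, 0], [0.15, 0, 0, 0, 0, 0, 0], [0.18, 0, 0, 0, 0, 0, 0], [0.21, 0, 0, 0, 0, 0, 0], [0.24, 0, 0, 0, 0, 0, 0]])

```text
time_s: 5.2
position: [470.8, 167.4, 86.5]
tool_rot: [[0.093, 0.996, -0.0], [0.996, -0.093, 0.0], [0.0, -0.0, -1.0]]
wrist_force: [-0.1, -0.3, 0.6]
grip_width: 0.002
finger_force: 0.0
```

Call:
apply_moves(moves=[[0.02, 0, 0, 0, 0, 0, 0], [0.02, 0, 0, 0, 0, 0, 0], [0.02, 0, -0.05, 0, 0, 0, 0], [0.02, 0, -0.15, 0, 0, 0, 0], [0.02, 0, -0.25, 0, 0, 0, 0], [0.02, 0, -0.28, 0, 0, 0, 0], [0.02, 0, -0.28, 0, 0, 0, 0]])

```text
time_s: 5.78
position: [472.8, 174.4, 202.4]
tool_rot: [[0.093, 0.996, 0.006], [0.996, -0.093, 0.001], [0.002, 0.006, -1.0]]
wrist_force: [0.5, -0.3, 0.5]
grip_width: -0.003
finger_force: 0.0
```

```bash
python3 -c "
from h import *
go(-68,-118,200)
see(('scene','top'))"
```

```text
t 5.7833 p [473. 174. 202.] plate -82.4534705177302 176.69148280676416 F [ 0.5 -0.3  0.5] w -0.0028323841380600134
goal [ 461. -120.  200.] shift [-0.737  0.038  0.005] turn [ 0.007 -0.002 -0.004]
scene bar_end_mid [(array([79., 32., 86.]), 0.46)]
scene tube_end_mid [(array([-71., -70.,  96.]), 0.46)]
scene angle_end_mid [(array([-84., 188.,   8.]), 0.74)]
scene bush [(array([ 4., 20., 80.]), 0.54)]
top bar_end_mid [(array([79., 36., 84.]), 0.66)]
top tube_end_mid [(array([-69., -69.,  96.]), 0.65)]
top angle_end_mid [(array([-88., 184.,   8.]), 0.43)]
top bush [(array([-1., 21., 81.]), 0.55)]
```

The angle is in the tray. Next is the tube, at plate (-69.5,-70).

Call:
apply_moves(moves=[[-0.737, 0.034, 0.005, 0, 0, 0, 0], [-0.737, 0.034, 0.005, 0, 0, 0, 0], [-0.737, 0.034, 0.005, 0, 0, 0, 0], [-0.737, 0.034, 0.005, 0, 0, 0, 0], [-0.737, 0.034, 0.005, 0, 0, 0, 0], [-0.737, 0.034, 0.005, 0, 0, 0, 0], [-0.737, 0.034, 0.005, 0, 0, 0, 0], [-0.737, 0.034, 0.005, 0, 0, 0, 0]])

```text
time_s: 6.95
position: [456.9, -126.0, 196.2]
tool_rot: [[0.097, 0.995, -0.001], [0.995, -0.097, -0.001], [-0.001, -0.0, -1.0]]
wrist_force: [0.4, 0.5, 0.3]
grip_width: -0.003
finger_force: 0.0
```

Call:
apply_moves(moves=[[0, 0, 0, 0, 0, 0, 0], [0, 0, 0, 0, 0, 0, 0]])

```text
time_s: 7.12
position: [457.5, -120.4, 196.3]
tool_rot: [[0.094, 0.996, -0.0], [0.996, -0.094, 0.001], [0.001, -0.0, -1.0]]
wrist_force: [-0.5, -0.1, 0.4]
grip_width: 0.002
finger_force: 0.0
```

```bash
python3 -c "
from h import *
go(-69.5,-118,86)
snap('wrist','w2.png')
see(('wrist',),('tube_end_mid',))"
```

```text
t 7.1167 p [ 458. -120.  196.] plate -71.13667491504143 -118.26633904444093 F [-0.5 -0.1  0.4] w 0.0015465005204995097
goal [ 459. -120.   86.] shift [0.001 0.004 0.276] turn [-0.001 -0.001 -0.005]
wrist tube_end_mid [(array([-70., -69.,  93.]), 0.9)]
```

View pics/w2.png

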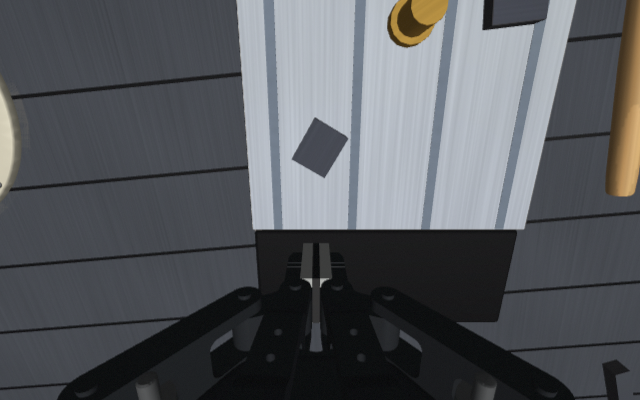

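The tube is at (320,148), turned about 30°, with its near corner at (323,178) almost in line with the fingers. I'll go down and push slowly, checking partway.

Call:
apply_moves(moves=[[0, 0.004, 0.09, 0, 0, 0, 0], [0, 0.004, 0.18, 0, 0, 0, 0], [0, 0.004, 0.24, 0, 0, 0, 0], [0, 0.004, 0.265, 0, 0, 0, 0], [0, 0.004, 0.276, 0, 0, 0, 0], [0, 0.004, 0.276, 0, 0, 0, 0]])

```text
time_s: 7.77
position: [459.5, -120.0, 86.3]
tool_rot: [[0.092, 0.996, -0.0], [0.996, -0.092, 0.0], [0.0, -0.0, -1.0]]
wrist_force: [-0.2, 0.4, 0.5]
grip_width: 0.001
finger_force: 0.0
```

Call:
apply_moves(moves=[[0.02, 0, 0, 0, 0, 0, 0], [0.04, 0, 0, 0, 0, 0, 0], [0.06, 0, 0, 0, 0, 0, 0], [0.08, 0, 0, 0, 0, 0, 0], [0.1, 0, 0, 0, 0, 0, 0], [0.12, 0, 0, 0, 0, 0, 0], [0.14, 0, 0, 0, 0, 0, 0], [0.15, 0, 0, 0, 0, 0, 0]])

```text
time_s: 8.43
position: [464.9, -59.7, 86.2]
tool_rot: [[0.092, 0.996, 0.0], [0.996, -0.092, 0.0], [0.0, 0.0, -1.0]]
wrist_force: [0.2, -1.6, 1.5]
grip_width: 0.002
finger_force: 0.5
```

```bash
python3 -c "
from h import *
go(-70,170,86)
snap('wrist','w3.png')
see(('wrist','scene'),('tube_end_mid','bush'))"
```

```text
t 8.4333 p [465. -60.  86.] plate -69.28006951311139 -57.15234983143064 F [ 0.2 -1.6  1.5] w 0.0016099626889595692
goal [485. 167.  86.] shift [ 0.568 -0.003  0.001] turn [ 0.    -0.    -0.003]
wrist tube_end_mid [(array([-81., -28.,  93.]), 0.76)]
wrist bush [(array([ 1., 25., 79.]), 0.57)]
scene tube_end_mid [(array([-79., -27.,  95.]), 0.71)]
scene bush [(array([ 5., 22., 79.]), 0.66)]
```

View pics/w3.png

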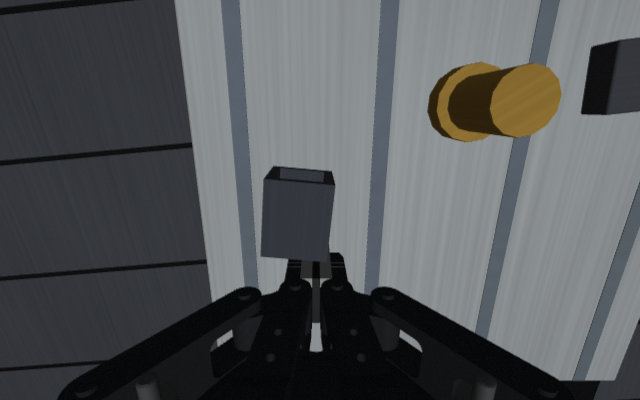

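The tube at (298,215) has turned square but sits about 11 mm to the left of the fingers. I'll back off, recentre and push on.

Call:
apply_moves(moves=[[-0.03, 0, 0, 0, 0, 0, 0], [-0.03, 0, 0, 0, 0, 0, 0], [-0.03, -0.028, 0, 0, 0, 0, 0], [-0.03, -0.028, 0, 0, 0, 0, 0], [-0.01, -0.028, 0, 0, 0, 0, 0], [0.01, -0.028, 0, 0, 0, 0, 0], [0.03, -0.028, 0, 0, 0, 0, 0], [0.05, -0.028, 0, 0, 0, 0, 0]])

```text
time_s: 9.45
position: [455.7, -38.8, 86.2]
tool_rot: [[0.092, 0.996, 0.0], [0.996, -0.092, 0.0], [0.0, 0.0, -1.0]]
wrist_force: [0.4, -1.1, 0.6]
grip_width: -0.001
finger_force: 0.5
```

Call:
apply_moves(moves=[[0.025, 0, 0, 0, 0, 0, 0], [0.05, 0, 0, 0, 0, 0, 0], [0.075, 0, 0, 0, 0, 0, 0], [0.1, 0, 0, 0, 0, 0, 0], [0.125, 0, 0, 0, 0, 0, 0], [0.15, 0, 0, 0, 0, 0, 0], [0.17, 0, 0, 0, 0, 0, 0], [0.18, 0, 0, 0, 0, 0, 0]])

```text
time_s: 10.12
position: [462.2, 33.0, 86.1]
tool_rot: [[0.092, 0.996, -0.0], [0.996, -0.092, 0.0], [0.0, -0.0, -1.0]]
wrist_force: [0.4, -1.0, 1.6]
grip_width: -0.004
finger_force: 0.7
```

```bash
python3 -c "
from h import *
go(-80,172,86)
see(('wrist','scene'),('tube_end_mid','bush'))"
```

```text
t 10.1167 p [462.  33.  86.] plate -80.2777758927663 34.90985211436586 F [ 0.4 -1.   1.6] w -0.0036467121643506493
goal [475. 170.  86.] shift [ 0.343 -0.     0.   ] turn [-0.    -0.    -0.003]
wrist tube_end_mid [(array([-79.,  63.,  93.]), 0.59)]
wrist bush [(array([ 3., 26., 79.]), 0.75)]
scene tube_end_mid [(array([-79.,  64.,  97.]), 0.58)]
scene bush [(array([ 2., 20., 81.]), 0.61)]
```

Call:
apply_moves(moves=[[0.03, 0, 0, 0, 0, 0, 0], [0.06, 0, 0, 0, 0, 0, 0], [0.09, 0, 0, 0, 0, 0, 0], [0.12, 0, 0, 0, 0, 0, 0], [0.15, 0, 0, 0, 0, 0, 0], [0.18, 0, 0, 0, 0, 0, 0], [0.21, 0, 0, 0, 0, 0, 0], [0.24, 0, 0, 0, 0, 0, 0]])

```text
time_s: 11.08
position: [471.2, 127.8, 86.1]
tool_rot: [[0.093, 0.996, -0.0], [0.996, -0.093, 0.0], [0.0, -0.0, -1.0]]
wrist_force: [0.0, -0.2, 0.5]
grip_width: -0.001
finger_force: 0.5
```

Call:
apply_moves(moves=[[0.03, 0, 0, 0, 0, 0, 0], [0.06, 0, 0, 0, 0, 0, 0], [0.09, 0, 0, 0, 0, 0, 0], [0.11, 0, 0, 0, 0, 0, 0], [0.12, 0, 0, 0, 0, 0, 0], [0.12, 0, 0, 0, 0, 0, 0]])

```text
time_s: 11.58
position: [475.5, 176.0, 86.0]
tool_rot: [[0.092, 0.996, -0.0], [0.996, -0.092, 0.0], [0.0, -0.0, -1.0]]
wrist_force: [0.2, -0.2, -0.3]
grip_width: 0.0
finger_force: 0.0
```

Call:
apply_moves(moves=[[0, 0, -0.07, 0, 0, 0, 0], [0, 0, -0.16, 0, 0, 0, 0], [0, 0, -0.25, 0, 0, 0, 0], [0, 0, -0.28, 0, 0, 0, 0], [0, 0, -0.28, 0, 0, 0, 0]])

```text
time_s: 12.0
position: [476.8, 175.0, 201.7]
tool_rot: [[0.093, 0.996, 0.005], [0.996, -0.093, 0.001], [0.002, 0.005, -1.0]]
wrist_force: [0.2, 0.2, -0.8]
grip_width: 0.0
finger_force: 0.0
```

```bash
python3 -c "
from h import *
go(78,-18,200)
see(('scene','top'))"
```

```text
t 12.0 p [477. 175. 202.] plate -78.55999424605723 177.70791931956919 F [ 0.2  0.2 -0.8] w 9.39106728696438e-05
goal [615. -34. 200.] shift [-0.488  0.393  0.006] turn [ 0.007 -0.002 -0.004]
scene bar_end_mid [(array([80., 36., 85.]), 0.64)]
scene tube_end_mid [(array([-77., 233.,  22.]), 0.6)]
scene angle_end_mid [(array([-87., 186.,   6.]), 0.47), (array([   1., -212.,    0.]), 0.4)]
scene bush [(array([ 3., 23., 79.]), 0.51), (array([  65., -523.,    0.]), 0.43)]
top bar_end_mid [(array([77., 35., 89.]), 0.63), (array([  66., -519.,    1.]), 0.57)]
top tube_end_mid []
top angle_end_mid [(array([-89., 182.,   7.]), 0.42)]
top bush [(array([ 0., 23., 79.]), 0.53)]
```

The tube is in. Now the bar, at plate (78.5,34).

Call:
apply_moves(moves=[[-0.478, 0.394, 0.005, 0, 0, 0, 0], [-0.478, 0.394, 0.005, 0, 0, 0, 0], [-0.478, 0.394, 0.005, 0, 0, 0, 0], [-0.478, 0.394, 0.005, 0, 0, 0, 0], [-0.478, 0.394, 0.005, 0, 0, 0, 0], [-0.478, 0.394, 0.005, 0, 0, 0, 0], [-0.478, 0.394, 0.005, 0, 0, 0, 0], [-0.478, 0.394, 0.005, 0, 0, 0, 0]])

```text
time_s: 13.17
position: [615.2, -31.5, 195.0]
tool_rot: [[0.095, 0.995, -0.002], [0.995, -0.095, 0.0], [0.0, -0.002, -1.0]]
wrist_force: [-0.7, 0.8, 0.8]
grip_width: -0.003
finger_force: 0.0
```

Call:
apply_moves(moves=[[0, 0, 0, 0, 0, 0, 0], [0, 0, 0, 0, 0, 0, 0]])

```text
time_s: 13.33
position: [614.3, -28.9, 196.2]
tool_rot: [[0.092, 0.996, -0.0], [0.996, -0.092, 0.0], [0.0, -0.0, -1.0]]
wrist_force: [-0.6, 0.6, 0.2]
grip_width: 0.004
finger_force: 0.0
```

```bash
python3 -c "
from h import *
go(78.5,-14,86)
snap('wrist','w4.png')
see(('wrist',),('bar_end_mid','bush'))"
```

```text
t 13.3333 p [614. -29. 196.] plate 76.77847498388198 -13.057900296486325 F [-0.6  0.6  0.2] w 0.004161837368037134
goal [616. -30.  86.] shift [-0.002  0.004  0.275] turn [-0.    -0.    -0.002]
wrist bar_end_mid [(array([80., 30., 88.]), 0.7)]
wrist bush [(array([-0., 26., 79.]), 0.96)]
```

View pics/w4.png

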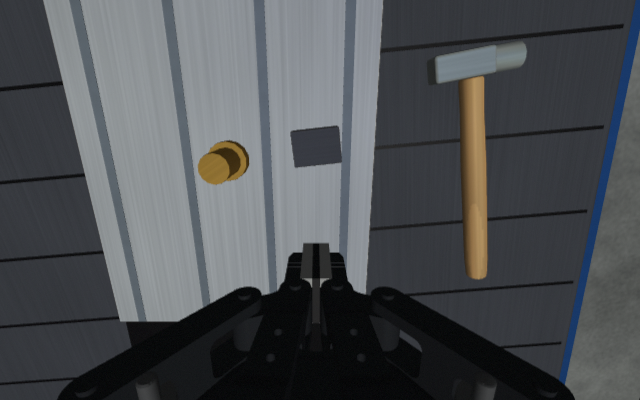

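The bar at (316,146) is in line with the fingers and nearly square. The bush at (232,160) is clear. I go down and push.

Call:
apply_moves(moves=[[-0.002, 0.004, 0.09, 0, 0, 0, 0], [-0.002, 0.004, 0.18, 0, 0, 0, 0], [-0.002, 0.004, 0.24, 0, 0, 0, 0], [-0.002, 0.004, 0.265, 0, 0, 0, 0], [-0.002, 0.004, 0.277, 0, 0, 0, 0], [-0.002, 0.004, 0.277, 0, 0, 0, 0]])

```text
time_s: 14.03
position: [616.3, -30.6, 85.5]
tool_rot: [[0.092, 0.996, -0.0], [0.996, -0.092, 0.0], [0.0, -0.0, -1.0]]
wrist_force: [0.1, 0.2, 1.0]
grip_width: -0.004
finger_force: 0.0
```

Call:
apply_moves(moves=[[0.025, 0, 0, 0, 0, 0, 0], [0.05, 0, 0, 0, 0, 0, 0], [0.075, 0, 0, 0, 0, 0, 0], [0.1, 0, 0, 0, 0, 0, 0], [0.125, 0, 0, 0, 0, 0, 0], [0.15, 0, 0, 0, 0, 0, 0], [0.17, 0, 0, 0, 0, 0, 0], [0.18, 0, 0, 0, 0, 0, 0]])

```text
time_s: 14.7
position: [623.0, 42.3, 85.4]
tool_rot: [[0.092, 0.996, 0.0], [0.996, -0.092, 0.0], [0.0, 0.0, -1.0]]
wrist_force: [-0.1, -2.0, 1.5]
grip_width: -0.001
finger_force: 1.1
```

```bash
python3 -c "
from h import *
go(79,172,86)
see(('wrist','scene'),('bar_end_mid','bush'))"
```

```text
t 14.7 p [623.  42.  85.] plate 79.02124077655085 58.65850194280166 F [-0.1 -2.   1.5] w -0.000723642421472765
goal [633. 155.  86.] shift [ 0.283 -0.001 -0.002] turn [ 0.    -0.    -0.002]
wrist bar_end_mid [(array([81., 83., 91.]), 0.6)]
wrist bush [(array([ 3., 24., 79.]), 0.82), (array([-4., -1.,  0.]), 0.64)]
scene bar_end_mid [(array([  66., -524.,   -0.]), 0.57), (array([76., 81., 85.]), 0.54)]
scene bush [(array([ 2., 20., 82.]), 0.38)]
```

Call:
apply_moves(moves=[[0.03, 0, 0, 0, 0, 0, 0], [0.06, 0, 0, 0, 0, 0, 0], [0.09, 0, 0, 0, 0, 0, 0], [0.12, 0, 0, 0, 0, 0, 0], [0.15, 0, 0, 0, 0, 0, 0], [0.18, 0, 0, 0, 0, 0, 0], [0.21, 0, 0, 0, 0, 0, 0], [0.24, 0, 0, 0, 0, 0, 0]])

```text
time_s: 15.67
position: [631.9, 138.0, 85.3]
tool_rot: [[0.092, 0.996, 0.0], [0.996, -0.092, 0.0], [0.0, -0.0, -1.0]]
wrist_force: [0.0, 0.1, -0.2]
grip_width: 0.0
finger_force: 0.0
```

Call:
apply_moves(moves=[[0.03, 0, 0, 0, 0, 0, 0], [0.06, 0, 0, 0, 0, 0, 0], [0.06, 0, 0, 0, 0, 0, 0], [0.06, 0, -0.07, 0, 0, 0, 0], [0.06, 0, -0.16, 0, 0, 0, 0], [0.06, 0, -0.25, 0, 0, 0, 0], [0.06, 0, -0.28, 0, 0, 0, 0], [0.06, 0, -0.28, 0, 0, 0, 0]])

```text
time_s: 16.33
position: [635.3, 160.5, 201.7]
tool_rot: [[0.093, 0.996, 0.006], [0.996, -0.093, 0.001], [0.001, 0.006, -1.0]]
wrist_force: [0.8, 0.1, -0.2]
grip_width: -0.004
finger_force: 0.0
```

```bash
python3 -c "
from h import *
go(79,172,200)
see(('top','scene'))
c=snap('scene','s1.png'); cv2.imwrite('pics/s1c.png',cv2.resize(c['color'][130:290,230:450],None,fx=3,fy=3))"
```

```text
t 16.3333 p [635. 161. 202.] plate 80.68176699137913 177.50442311144533 F [ 0.8  0.1 -0.2] w -0.004465325171878737
goal [633. 155. 200.] shift [-0.014 -0.004  0.004] turn [ 0.008 -0.002 -0.004]
top bar_end_mid [(array([ 78., 185.,  13.]), 0.46)]
top tube_end_mid []
top angle_end_mid []
top bush [(array([ 2., 21., 79.]), 0.4)]
scene bar_end_mid [(array([-84., 185.,   9.]), 0.47), (array([ 79., 186.,   8.]), 0.46)]
scene tube_end_mid [(array([-76., 234.,  22.]), 0.41)]
scene angle_end_mid [(array([-87., 184.,   8.]), 0.65)]
scene bush [(array([ 3., 21., 81.]), 0.56)]
```

View pics/s1c.png

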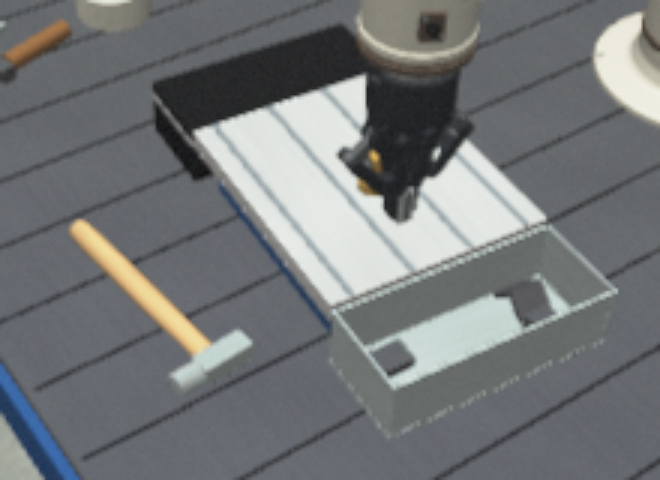

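The bar lies in the tray at about (393,357) in the crop. The angle and tube are at about (525,300), the plate is clear and the bush is still standing. The arm is free above everything, so I'm handing in.

```bash
python3 -c "
from h import *
print(manip.close_job())"
```

```text
the job is handed in; nothing more can be done
None
```

I swept all three offcuts into the scrap tray by pushing only and handed the job in at about 16.5 s; the last pictures show the bush standing where it was and the hammer undisturbed, but the hand-in returned no verdict.

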